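# Ground check of stacked chip carriers with a sprung contact probe

### The arm

A 6-joint arm with a two-finger parallel gripper is mounted at the origin on the work surface. World frame = base frame: x ahead of the robot, y to its left, z up, the work surface at z = 0. Lengths are in mm, angles in degrees, forces in N, time in s.
With the tool pointing down it reaches from about 350 to 850 mm from the base axis. Payload 8.1 kg.
Tool frame: the origin (TCP) lies midway between the tips of the shut fingers; the grasp point (between the pads) lies 19 mm behind it; z points along the fingers, y is the line along which they close (so a half turn about z gives the same grasp; the last joint's range is limited). The gripper opens to 85 mm and grips with 20 to 120 N. Pads are 22 mm wide; open, the fingers measure 114 mm over their backs; the gripper's body (76 mm by 85 mm) begins 54 mm behind the grasp point. The pads swing forward as they close: fully open they stand 13 mm farther back than shut.
Start: joints at [-71.413, 7.471, 85.268, -0, 87.261, -4.893], TCP at [239.075, -550.316, 231.292] pointing down, gripper open.
Joint ranges: [-169.43, 169.43], [-51.17, 129.36], [1.28, 143.12], [-76.62, 256.62], [0, 156.53], [-152.29, 152.29]. Speed limits (degrees/s): [136.94, 136.94, 159.86, 180, 180, 180].

### API

Orientations are given as [roll, pitch, yaw] about the fixed x, y, z axes, in that order (R = Rz(yaw) Ry(pitch) Rx(roll)).
In Python, from bench import r gives the robot as it stands.
- The arm moves only by the tool apply_moves, never from a script. Its argument "steps" is a list of rows, each a list of 7 numbers: the opening, from -1 (shut) to 1 (fully open), then the shift along the tool's x, y, z in mm, then the turn, a rotation vector about the tool's x, y, z in units of 5 degrees (1.0 is 5 degrees). A call has exactly 8 rows; each row shifts and turns the commanded pose from where the row before left it, along the tool's axes as they then stand; what a row does not reach is not made up. A row lasts 1/10 s, in which the tool goes at most 50 mm and 8.59 degrees, less where a joint would pass 70% of its speed; a pose out of reach is approached as far as the arm can. A call is refused whole if a number of a shift passes 50 or a number of a turn 1, either way. A call with a gripper value outside its range is refused whole. The fingers move at their own pace and stop on an object; "squeeze" is the grip in N (left out, the last holds). Time passes only in rows, so rows that do not move let the fingers close, or fill a call up. It gives the time, the measured TCP pose, the force, the opening and the grip force at its end, in the units of the state.
- r.sense(): the state, without advancing time (a new reading comes with each control period).
- r.snapshot(name): name is "scene" or "side" or "wrist"; returns a dict with "color" (420x560x3 uint8, blue, green, red), "depth" (420x560 float32, mm along the optical axis (not along the pixel's ray), 0 where there is no reading), "mtx" (3x3 intrinsics, pixels), "T" (4x4, takes a point from camera to world coordinates); the wrist camera has in their place "hand_eye" (4x4, takes a point from camera to tool coordinates, whose origin is the TCP and whose axes are the flange's). Camera axes: x right, y down, z forward; pixel columns grow to the right and rows downward; lengths in mm; the calibration is good to about 2 mm. A picture is of the moment at which its call begins: read the wrist's pose just before it.
- r.hand_in(): hands the job in; it is judged then, once.
The state is a dict: "time": time; "joint_pos": joint angles; "qd": joint speeds; "joint_efforts": joint torques, N m; "tool_pos": TCP position; "tcp_rot": TCP orientation; "ft_force": force on the tool from outside, world axes, zero at the start; "wrist_torque": the same for the moment, N m; "finger_gap": finger opening in mm; "grip_force": force on a finger pad.
Only numpy, scipy, OpenCV 4.12 (cv2) and the standard library are available. Lean on these libraries where they do the work, as an engineer would, in place of code of your own. Each camera call takes 0.05 s, during which the arm holds its last target. There are 200 camera calls.

### The job

Stack the chip carrier with the yellow spot, spot up, squarely on top of the plain carrier that lies on the copper grounding plate, edges flush, without shifting the lower one, and let it go. Then take the blue probe from its leaning stand and hold it upright with its brass tip on the yellow spot, pressing lightly so that the sprung tip is pushed about half way in, never hard. Finish like that, still holding the probe on the spot, and leave the red rack and the bottles where they are.

Things in the scene. Friction and masses are not known exactly. Their poses are not given: they have to be found in the camera images.
- top_carrier: Loose flat black chip carrier to be stacked, 100 mm along its x, 56 mm along its y, 16 mm thick, about 0.11 kg, three glassy chips and a yellow spot on its upper face. It starts flat on the table, spot up. Origin: centre of its underside, z up. Either way round on the pile will do.
- spot (a point): Centre of the yellow spot (14 mm across, flat) on the upper face of the carrier to be stacked: 36 mm from the carrier's centre along its +x, 16 mm above its underside.
- bottom_carrier: The plain black chip carrier without a spot, same size (100 x 56 x 16 mm, about 0.11 kg), lying loose on the copper plate, its underside 6 mm above the table. Origin: centre of its underside, x along the 100 mm side, z up. It is to stay there.
- plate: Copper grounding plate fixed to the table, 150 mm along x, 100 mm along y, 6 mm thick, with a brass terminal post (12 mm above the plate, 16 mm across) at its corner +66 mm x, +40 mm y. Origin: centre of its underside.
- stand: Grey fixed probe stand: base 110 x 84 mm, two upright cheeks 82 mm high with outer faces 72 mm apart along y, between them a leaning plate (56 x 60 mm) with a 16 mm hole for the probe. The hole's axis leans 0.35 rad (20 degrees), its upper end tipped towards the stand's own -x. Origin: centre of the base's underside.
- probe: Contact probe, 0.12 kg, leaning with the stand's hole; pull it out along its axis by 60 mm or more. Its z runs along the axis, tip to handle. Origin: on the axis, underside of the black collar (36 mm across, 6 mm thick) that rests on the stand. Above: round blue handle, 26 mm across, z = 6 to 78 mm. Below: shaft 14 mm across to z = -36 mm, sprung brass tip 9 mm across to z = -54 mm.
- grip (a point): Good grip point in the middle of the blue handle, on the probe's axis, 45 mm above the probe's origin (so 99 mm above the end of the tip when the tip is out).
- probe_tip (a point): End of the probe's sprung brass tip, on its axis, 54 mm below the probe's origin when out.
- plunger (a joint): How far the sprung tip is pushed in, m: 0 out, 0.012 fully in. The spring needs about 1 N to start and 0.35 N more for each mm: about 3 N at half way, 5 N fully in.
- red_rack: Red tube rack, 70 x 110 x 32 mm, loose bystander. Origin: centre of its underside.
- bottle_a: Larger clear bottle with white cap, 66 mm across, 150 mm high, loose bystander. Origin: centre of its underside.
- bottle_b: Smaller clear bottle with white cap, 56 mm across, 120 mm high, loose bystander. Origin: centre of its underside.
- socket (a point): Centre of the mouth of the hole in the stand's leaning plate, 78 mm above the stand's origin, where the probe's origin sits at the start.

How it is judged (in metres and radians):
On the way, in this order (a step that is already met when the one before it is completed fails the run):
1. the spotted carrier lies square on the plain one and is let go (horizontal distance between top_carrier and bottom_carrier below 0.005 m and angle between the x axis of top_carrier and the x axis of bottom_carrier, either way round below 0.09 rad and z of top_carrier in the frame of bottom_carrier between 0.0135 and 0.018 m and angle between top_carrier's own z axis and vertical below 0.06 rad and contact force between the fingers and top_carrier below 0.1 N and contact force between top_carrier and bottom_carrier above 0.2 N), for 0.2 s.
2. the probe is out of its stand, held by the fingers (contact force between the fingers and probe above 2 N and contact force between probe and stand below 0.05 N and distance between probe and socket above 0.06 m), for 0.1 s.
At the end, for the whole second after the job is handed in: Carriers flat, centres within 5 mm, parallel within 0.09 rad, upper one not touched by fingers, lower one within 10 mm of its start; probe held still, within 0.12 rad of upright, tip within 7 mm of the spot centre, pushed in 2 to 10.5 mm, 1 to 7 N; clear of the stand and lower carrier (horizontal distance between top_carrier and bottom_carrier below 0.005 m and angle between the x axis of top_carrier and the x axis of bottom_carrier, either way round below 0.09 rad and z of top_carrier in the frame of bottom_carrier between 0.0135 and 0.018 m and angle between top_carrier's own z axis and vertical below 0.06 rad and contact force between the fingers and top_carrier below 0.1 N and distance of bottom_carrier from where it was at the start of the episode below 0.01 m and horizontal distance between probe_tip and spot below 0.007 m and value of joint plunger between 0.002 and 0.0105 m and contact force between probe and top_carrier between 1 and 7 N and angle between probe's own z axis and vertical below 0.12 rad and contact force between the fingers and probe above 2 N and contact force between probe and stand below 0.05 N and contact force between probe and bottom_carrier below 0.05 N and linear speed of probe below 0.02 m/s); the arm keeps its last pose, push and grip.
It fails at once if the probe pressed hard on the carrier (over 15 N) (contact force between probe and top_carrier above 15 N).
It fails at once if a bystander (red rack or bottle) moved more than 20 mm (distance of any of red_rack, bottle_a, bottle_b from where it was at the start of the episode above 0.02 m).
It also fails if it takes over 53 s, if anything falls off the work surface, if the arm or the gripper's body presses on something with over 40 N, if the wrist force passes 120 N, or if a joint passes its speed limit or range.

## Working session

There is one attempt and no reset: what is moved stays moved. The work goes in short steps, Python scripts to look and compute and a tool call to move; the robot and the scene stay as the last step left them, time stands still between calls to the robot, and variables do not carry over. Pictures are saved under pics/ and viewed, at most 10 in all, crops included, and the job is handed in when it is done.

Besides the shell and the picture viewer there is one more tool, called after ">>>" as name(argument=value, ...) on one line, values as JSON. apply_moves: Moves the arm, as the interface text tells. Its arguments: {"type":"object","properties":{"steps":{"type":"array"},"squeeze":{"type":"number"}},"required":["steps"]}

```bash
ls; mkdir -p pics; python3 - <<'E'
from bench import r
import cv2,numpy as np
s=r.sense();print({k:np.round(v,3).tolist() for k,v in s.items()})
for n in("scene","side"):
    d=r.snapshot(n);cv2.imwrite(f"pics/{n}0.png",d["color"]);np.savez(f"{n}0.npz",**d);print(n,d["mtx"].tolist(),np.round(d["T"],3).tolist())
E
```

```text
pics
{'time': 0.0, 'joint_pos': [-71.413, 7.514, 85.33, -0.0, 87.263, -4.895], 'qd': [0.006, -0.023, 0.032, -0.033, -0.036, 0.057], 'joint_efforts': [-0.001, -56.94, -50.055, -0.0, 0.015, 0.0], 'tool_pos': [238.898, -549.778, 230.244], 'tcp_rot': [-179.893, -0.009, 23.482], 'ft_force': [-0.181, -0.507, 0.21], 'wrist_torque': [0.013, -0.012, -0.006], 'grip_force': 0.0, 'finger_gap': 85.33}
scene [[400.31159222568226, 0.0, 283.35977900647157], [0.0, 400.31159222568226, 212.42346971870631], [0.0, 0.0, 1.0]] [[-0.4, 0.718, -0.57, 1175.408], [0.916, 0.301, -0.265, 227.71], [-0.019, -0.628, -0.778, 927.963], [0.0, 0.0, 0.0, 1.0]]
side [[502.56166731080674, 0.0, 278.3379767055188], [0.0, 502.56166731080674, 213.05698749949448], [0.0, 0.0, 1.0]] [[0.788, -0.34, 0.514, -193.305], [-0.616, -0.43, 0.66, -986.937], [-0.003, -0.836, -0.548, 874.991], [0.0, 0.0, 0.0, 1.0]]
```

View pics/scene0.png

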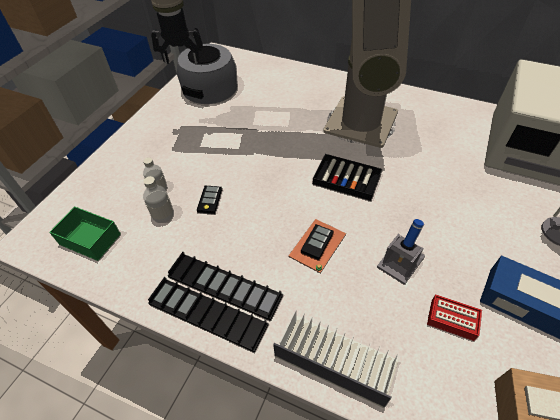

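View pics/side0.png

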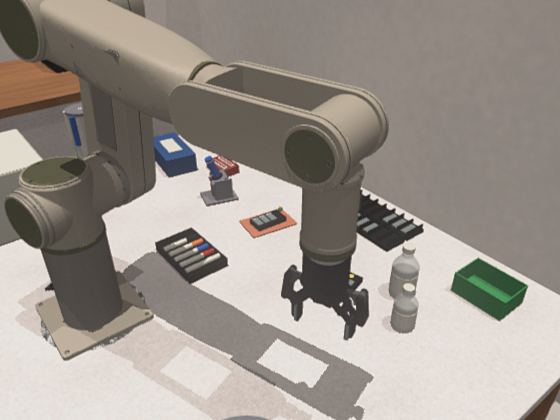

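The scene view shows the spotted carrier at about (209,199), the plain one on the copper plate at (318,241), the stand and probe at (404,255), the bottles at (153,175) and (158,203), and the rack at (455,317). I'll enlarge it.

```bash
python3 - <<'E'
import cv2,numpy as np
im=cv2.imread("pics/scene0.png")
a=cv2.resize(im[178:222,188:232],(396,396),interpolation=cv2.INTER_CUBIC)
b=cv2.resize(im[216:276,286:350],None,fx=6,fy=6,interpolation=cv2.INTER_CUBIC)
c=np.zeros((400,800,3),np.uint8);c[:396,:396]=a;c[:360,410:410+384]=b
cv2.imwrite("pics/c1.png",c)
cv2.imwrite("pics/c2.png",cv2.resize(im[212:286,374:434],None,fx=8,fy=8,interpolation=cv2.INTER_CUBIC))
E
```

```text
(no output)
```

View pics/c1.png

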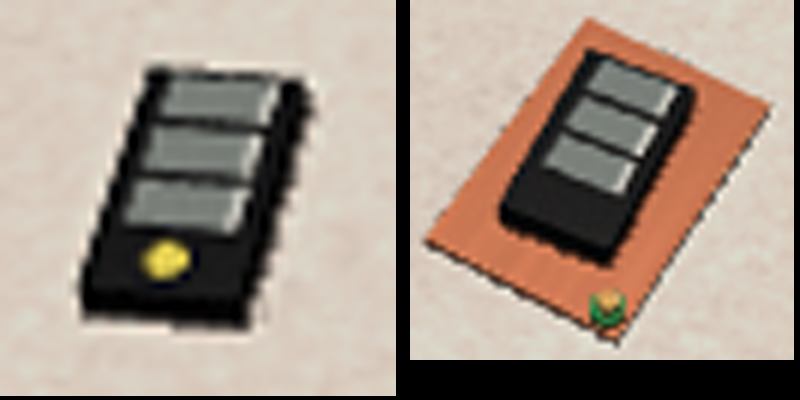

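View pics/c2.png

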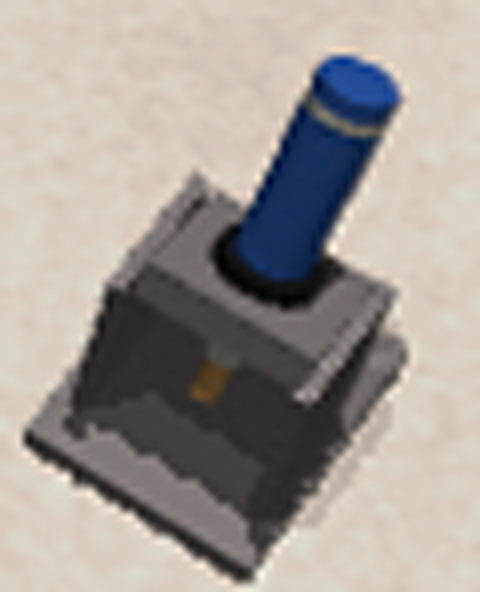

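The left crop shows the spotted carrier's top corners at (150,70), (305,85), (85,295) and (250,300), with the spot at (167,260). The right crop shows the plain carrier's corners and the post at the plate corner (612,310). In the second crop the probe cap is at (357,85), the collar at (272,270) and the base front edge runs (25,440)-(248,578).

```bash
cat > h.py <<'E'
import numpy as np,cv2
from scipy.spatial.transform import Rotation as R
def Twrist(s,d):
    T=np.eye(4);T[:3,:3]=R.from_euler("xyz",s["tcp_rot"],degrees=True).as_matrix();T[:3,3]=s["tool_pos"]
    return T@d["hand_eye"]
def onplane(px,z,K,T):
    px=np.atleast_2d(np.array(px,float));v=np.c_[(px-K[:2,2])/[K[0,0],K[1,1]],np.ones(len(px))]@T[:3,:3].T
    return T[:3,3]+v*((z-T[2,3])/v[:,2])[:,None]
E
python3 - <<'E'
from h import *
d=np.load("scene0.npz");K,T=d["mtx"],d["T"]
np.set_printoptions(precision=1,suppress=True)
f=lambda p,s,o,z:onplane(np.array(p)/s+o,z,K,T)
print("top",f([(150,70),(305,88),(85,292),(250,303),(167,260)],9,(188,178),16))
print("bot",f([(178,52),(282,90),(92,210),(202,245)],6,(286,216),22))
print("plate",f([(178,18),(360,105),(15,242),(208,345),(198,297)],6,(286,216),6))
print("standbase",f([(25,440),(248,578),(405,350)],8,(374,212),8))
print("cap",f([(357,85)],8,(374,212),78+78*np.cos(.35)),"collar",f([(272,270)],8,(374,212),80))
print("bottles",f([(149,162),(152,182)],1,0,120), "rack",f([(458,309)],1,0,32))
from bench import r
print(r.snapshot("wrist")["hand_eye"])
E
```

```text
top [[ 504.7 -351.2   16. ]
 [ 491.4 -297.4   16. ]
 [ 598.9 -320.    16. ]
 [ 582.  -267.5   16. ]
 [ 576.6 -302.    16. ]]
bot [[517.6  21.6  22. ]
 [519.7  74.1  22. ]
 [615.9  17.5  22. ]
 [614.1  69.4  22. ]]
plate [[486.6  10.6   6. ]
 [502.2 108.1   6. ]
 [635.6 -11.8   6. ]
 [651.7  87.    6. ]
 [630.5  74.5   6. ]]
standbase [[576.1 217.9   8. ]
 [598.2 297.    8. ]
 [492.3 325.9   8. ]]
cap [[509.2 278.6 151.3]] collar [[532.  273.8  80. ]]
bottles [[ 562.  -484.2  120. ]
 [ 625.4 -428.8  120. ]] rack [[629.9 425.8  32. ]]
[[  -0.    -1.    -0.3   67.2]
 [   1.     0.    -0.    -0.2]
 [   0.    -0.3    1.  -142.9]
 [   0.     0.     0.     1. ]]
```

```bash
cat >> h.py <<'E'
def togo(s,pos,rpy):
    """shift (tool axes after the turn) and turn (units of 5 deg, tool axes): turn first, then shift"""
    A=R.from_euler("xyz",s["tcp_rot"],degrees=True);B=R.from_euler("xyz",rpy,degrees=True)
    print("turn/5deg",np.round(np.degrees((A.inv()*B).as_rotvec())/5,3),"shift after turn",np.round(B.inv().apply(np.array(pos)-s["tool_pos"]),1))
E
python3 - <<'E'
from h import *
from bench import r
s=r.sense();print(s["tool_pos"],s["tcp_rot"]);togo(s,(544,-309,160),(180,0,18))
E
```

```text
[ 238.94292731 -549.9184602   230.46558088] [-1.79918359e+02 -6.09865949e-03  2.34813469e+01]
turn/5deg [-0.016 -0.     1.096] shift after turn [ 364.6 -134.9   70.5]
```

>>> apply_moves(steps=[[1, 0, 0, 0, 0, 0, 0.55], [1, 10, -4, 2, 0, 0, 0.55], [1, 40, -15, 8, 0, 0, 0], [1, 45, -17, 8, 0, 0, 0], [1, 45, -17, 9, 0, 0, 0], [1, 45, -17, 9, 0, 0, 0], [1, 45, -17, 9, 0, 0, 0], [1, 45, -16, 9, 0, 0, 0]])

```text
time: 0.95
tool_pos: [469.7, -365.4, 176.8]
tcp_rot: [-180.0, 0.0, 18.0]
ft_force: [0.6, -0.8, 0.6]
finger_gap: 85.4
grip_force: 0.0
```

>>> apply_moves(steps=[[1, 45, -16, 8, 0, 0, 0], [1, 35, -13, 6, 0, 0, 0], [1, 10, -3, 2, 0, 0, 0], [1, 0, 0, 0, 0, 0, 0], [1, 0, 0, 0, 0, 0, 0], [1, 0, 0, 0, 0, 0, 0], [1, 0, 0, 0, 0, 0, 0], [1, 0, 0, 0, 0, 0, 0]])

```text
time: 1.75
tool_pos: [543.6, -309.8, 161.7]
tcp_rot: [180.0, -0.0, 17.9]
ft_force: [0.2, 0.5, -0.4]
finger_gap: 85.4
grip_force: 0.0
```

```bash
python3 - <<'E'
from h import *
from bench import r
s=r.sense();d=r.snapshot("wrist");cv2.imwrite("pics/w1.png",d["color"])
np.savez("w1.npz",K=d["mtx"],T=Twrist(s,d));print(s["tool_pos"],s["tcp_rot"],s["time"])
E
```

```text
[ 543.6365413  -309.84978619  161.68089316] [ 1.79973062e+02 -1.45667777e-02  1.78879380e+01] 1.75
```

View pics/w1.png

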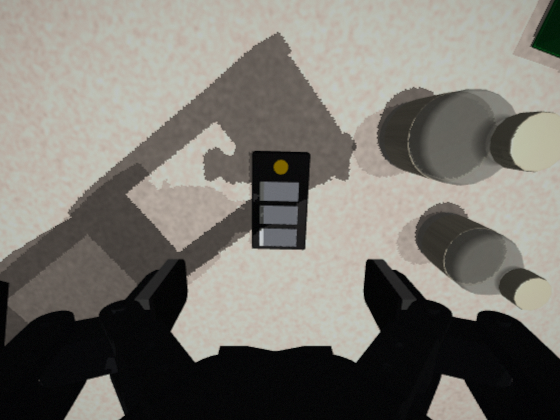

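The wrist view shows the spotted carrier at about (253..308, 151..249), with the spot at (281,167) and both bottles well to the right.

```bash
cat >> h.py <<'E'
def carrier(img,seed,K,T,z,thr=60):
    """pose of a carrier: min-area rectangle, in the plane of its upper face, of its black region"""
    m=(img.max(2)<thr).astype(np.uint8);m=cv2.morphologyEx(m,cv2.MORPH_OPEN,np.ones((3,3)))
    cs,_=cv2.findContours(m,cv2.RETR_EXTERNAL,cv2.CHAIN_APPROX_NONE)
    c=[k for k in cs if cv2.pointPolygonTest(k,seed,False)>=0][0]
    w=onplane(c[:,0],z,K,T)[:,:2]
    (cx,cy),(a,b),ang=cv2.minAreaRect(w.astype(np.float32))
    return (cx,cy),(a,b),ang
E
python3 - <<'E'
from h import *
d=np.load("w1.npz");im=cv2.imread("pics/w1.png")
for t in(40,60,80): print(carrier(im,(281,200),d["K"],d["T"],16,t))
m=((im[:,:,2]>120)&(im[:,:,0]<60)).astype(np.uint8);M=cv2.moments(m[140:260,240:320],True)
p=(M["m10"]/M["m00"]+240,M["m01"]/M["m00"]+140);print(p,onplane(p,16,d["K"],d["T"]))
E
```

```text
Traceback (most recent call last):
  File "h.py", line 17, in carrier
    c=[k for k in cs if cv2.pointPolygonTest(k,seed,False)>=0][0]
      ~~~~~~~~~~~~~~~~~~~~~~~~~~~~~~~~~~~~~~~~~~~~~~~~~~~~~~~~^^^
IndexError: list index out of range
```

```bash
python3 - <<'E'
from h import *
d=np.load("w1.npz");im=cv2.imread("pics/w1.png")
print(im[200,244:318].max(1),im[140:175,265].max(1))
for t in(50,60,80):
  for s in((281,180),(281,154)):
    try: print(t,s,carrier(im,s,d["K"],d["T"],16,t))
    except IndexError: print("no")
m=((im[:,:,2]>120)&(im[:,:,0]<60)).astype(np.uint8);M=cv2.moments(m[140:260,240:320],True)
p=(M["m10"]/M["m00"]+240,M["m01"]/M["m00"]+140);print(p,onplane(p,16,d["K"],d["T"]))
E
```

```text
[184 184 175 153  99  77  79  61  18  27  32   8  10  12   9  32  65  74
  74  80  91  96  97  96  97  98  98  98  98  98  99  95  96  96  98 100
 102 102 102 102 102 102 102 102 104 105 108 106 107 108 108 109 109  92
  41  11   8  13  22  29  38  38  31  87 167 197 197 196 196 198 196 197
 197 197] [110 109 108 105 103 102 102 103 101 104  87  17   5  10  11  13  10  10
  10  11  13   9  12   9  12  10   8  10  11  11  12   9  11  11  10]
50 (281, 180) ((542.6392211914062, -314.3626403808594), (98.7223129272461, 55.01099395751953), 16.500207901000977)
50 (281, 154) ((542.6392211914062, -314.3626403808594), (98.7223129272461, 55.01099395751953), 16.500207901000977)
60 (281, 180) ((542.4216918945312, -313.98748779296875), (98.91639709472656, 55.653324127197266), 16.05348014831543)
60 (281, 154) ((542.4216918945312, -313.98748779296875), (98.91639709472656, 55.653324127197266), 16.05348014831543)
80 (281, 180) ((433.5330810546875, -350.4955139160156), (328.6236572265625, 698.04833984375), 17.918701171875)
80 (281, 154) ((433.5330810546875, -350.4955139160156), (328.6236572265625, 698.04833984375), 17.918701171875)
(280.453781512605, 166.47899159663865) [[ 575.91644847 -304.49538351   16.        ]]
```

>>> apply_moves(steps=[[1, -2.2, 3.7, 0, 0, 0, 0.34], [1, 0, 0, 30, 0, 0, 0], [1, 0, 0, 40, 0, 0, 0], [1, 0, 0, 40, 0, 0, 0], [1, 0, 0, 30, 0, 0, 0], [1, 0, 0, 10, 0, 0, 0], [1, 0, 0, 0, 0, 0, 0], [1, 0, 0, 0, 0, 0, 0]], squeeze=30)

```text
time: 2.6
tool_pos: [544.3, -314.0, 13.1]
tcp_rot: [179.9, -0.1, 16.2]
ft_force: [-0.6, -0.7, 0.4]
finger_gap: 85.5
grip_force: 0.0
```

>>> apply_moves(steps=[[1, -1.7, -0.5, 6, 0, 0, 0], [1, 0, 0, 6, 0, 0, 0], [1, 0, 0, 0, 0, 0, 0], [0.3, 0, 0, 0, 0, 0, 0], [0, 0, 0, 0, 0, 0, 0], [0, 0, 0, 0, 0, 0, 0], [0, 0, 0, 0, 0, 0, 0], [0, 0, 0, 0, 0, 0, 0]])

```text
time: 3.4
tool_pos: [541.9, -313.3, -0.2]
tcp_rot: [180.0, -0.0, 16.3]
ft_force: [-0.9, 0.2, 3.3]
finger_gap: 55.1
grip_force: 32.9
```

>>> apply_moves(steps=[[0, 0, 0, -10, 0, 0, 0], [0, 0, 0, -25, 0, 0, 0], [0, 0, 0, -30, 0, 0, 0.7], [0, 0, 0, -30, 0, 0, 0.8], [0, 0, 0, -30, 0, 0, 0.8], [0, 0, 0, -30, 0, 0, 0.8], [0, 0, 0, -25, 0, 0, 0.68], [0, 0, 0, -10, 0, 0, 0]])

```text
time: 4.2
tool_pos: [542.6, -313.8, 193.1]
tcp_rot: [179.9, -0.2, -2.7]
ft_force: [0.9, -0.7, -0.7]
finger_gap: 55.3
grip_force: 32.5
```

```bash
python3 - <<'E'
from h import *
from bench import r
s=r.sense();print(s["tool_pos"],s["tcp_rot"],s["ft_force"],s["finger_gap"]);togo(s,(482,46,190),(180,0,-2.6))
E
```

```text
[ 542.63980999 -313.81349701  193.14703491] [179.85550407  -0.22944782  -2.67141036] [ 0.94485765 -0.65208016 -0.68035168] 55.32353830968437
turn/5deg [ 0.029 -0.046 -0.014] shift after turn [ -76.9 -356.7    3.1]
```

>>> apply_moves(steps=[[0, -3, -15, 0, 0, 0, 0], [0, -8, -35, 0, 0, 0, 0], [0, -10, -45, 1, 0, 0, 0], [0, -10, -47, 1, 0, 0, 0], [0, -10, -47, 1, 0, 0, 0], [0, -10, -47, 0, 0, 0, 0], [0, -10, -47, 0, 0, 0, 0], [0, -8, -40, 0, 0, 0, 0]])

```text
time: 5.0
tool_pos: [484.8, 15.8, 184.0]
tcp_rot: [-180.0, 0.2, -2.5]
ft_force: [0.1, 0.5, -1.4]
finger_gap: 55.3
grip_force: 32.5
```

>>> apply_moves(steps=[[0, -6, -25, 0, 0, 0, 0], [0, -2, -9, 0, 0, 0, 0], [0, 0, 0, 0, 0, 0, 0], [0, 0, 0, 0, 0, 0, 0], [0, 0, 0, 0, 0, 0, 0], [0, 0, 0, 0, 0, 0, 0], [0, 0, 0, 0, 0, 0, 0], [0, 0, 0, 0, 0, 0, 0]])

```text
time: 5.8
tool_pos: [481.1, 46.6, 186.3]
tcp_rot: [-180.0, -0.0, -2.7]
ft_force: [-0.3, -0.9, -0.7]
finger_gap: 55.4
grip_force: 32.5
```

```bash
python3 - <<'E'
from h import *
from bench import r
s=r.sense();d=r.snapshot("wrist");cv2.imwrite("pics/w2.png",d["color"])
np.savez("w2.npz",K=d["mtx"],T=Twrist(s,d),depth=d["depth"],**{k:s[k] for k in("tool_pos","tcp_rot")});print(s["tool_pos"],s["tcp_rot"],s["time"])
E
```

```text
[481.06669252  46.5868846  186.31227088] [-1.79999058e+02 -3.34489262e-03 -2.67255402e+00] 5.8
```

View pics/w2.png

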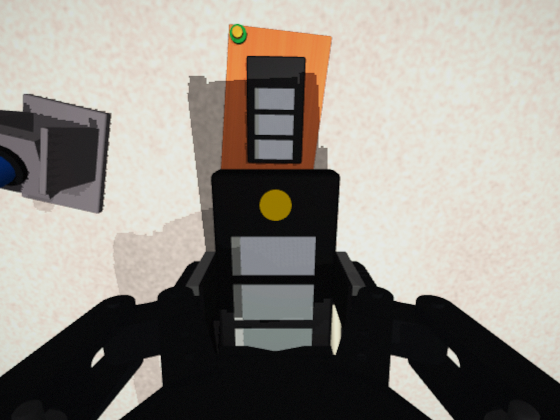

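The plain carrier is at (246..305, 57..163) on the plate. The held carrier is below it with its spot at (276,205), square in the fingers.

```bash
python3 - <<'E'
from h import *
d=np.load("w2.npz");im=cv2.imread("pics/w2.png");K,T=d["K"],d["T"]
im2=im.copy();im2[165:]=255
for t in(40,50,60): print(carrier(im2,(275,66),K,T,22,t))
zt=d["tool_pos"][2]+16.2
m=((im[:,:,2]>100)&(im[:,:,0]<60)).astype(np.uint8);m[:180]=0;m[230:]=0;m[:,:250]=0;m[:,300:]=0;M=cv2.moments(m,True)
p=(M["m10"]/M["m00"],M["m01"]/M["m00"]);sp=onplane(p,zt,K,T)[0]
A=R.from_euler("xyz",d["tcp_rot"],degrees=True)
print(p,"spot in tool",A.inv().apply(sp-d["tool_pos"]))
for row in(190,220,235):
    g=im[row,190:360].max(1)<60;c=np.flatnonzero(g)+190;print(row,c[0],c[-1],A.inv().apply(onplane([(c[0],row),(c[-1]+1,row)],zt,K,T)-d["tool_pos"]))
print("front edge",[ (c,np.round(A.inv().apply(onplane([(c,171)],zt,K,T)[0]-d["tool_pos"]),1)) for c in(230,276,320)])
print([im[160:178,c].max(1).tolist() for c in (230,276,320)])
print(d["depth"][66,275],(np.linalg.inv(T)@[567,46,22,1])[2], d["depth"][225,275],(np.linalg.inv(T)@[530,46,zt,1])[2])
E
```

```text
Traceback (most recent call last):
  File "h.py", line 17, in carrier
    c=[k for k in cs if cv2.pointPolygonTest(k,seed,False)>=0][0]
      ~~~~~~~~~~~~~~~~~~~~~~~~~~~~~~~~~~~~~~~~~~~~~~~~~~~~~~~~^^^
IndexError: list index out of range
```

```bash
python3 - <<'E'
from h import *
np.set_printoptions(precision=1,suppress=True,linewidth=200)
d=np.load("w2.npz");im=cv2.imread("pics/w2.png");K,T=d["K"],d["T"]
print(im[50:80,270].max(1)); print(im[150:176,270].max(1));print(im[110,238:312].max(1))
# outline pixels by the copper's red excess
ex=im[:,:,2].astype(int)-im[:,:,0]
m=((ex<25)&(im.max(2)<150)).astype(np.uint8);m[165:]=0;m[:45]=0;m[:,:236]=0;m[:,312:]=0
m=cv2.morphologyEx(m,cv2.MORPH_OPEN,np.ones((3,3)))
n,l,st,_=cv2.connectedComponentsWithStats(m);k=1+st[1:,4].argmax();print(st[k])
ys,xs=np.nonzero(l==k);w=onplane(np.c_[xs,ys],22,K,T)[:,:2];print(cv2.minAreaRect(w.astype(np.float32)))
zt=d["tool_pos"][2]+16.2
A=R.from_euler("xyz",d["tcp_rot"],degrees=True)
m=(ex>60).astype(np.uint8);m[:180]=0;m[230:]=0;m[:,:250]=0;m[:,300:]=0;M=cv2.moments(m,True)
p=(M["m10"]/M["m00"],M["m01"]/M["m00"]);sp=onplane(p,zt,K,T)[0]
print(p,"spot in tool",A.inv().apply(sp-d["tool_pos"]))
for row in(190,220,235):
    c=np.flatnonzero(im[row,190:360].max(1)<50)+190;print(row,c[0],c[-1],A.inv().apply(onplane([(c[0],row),(c[-1]+1,row)],zt,K,T)-d["tool_pos"]))
print([im[160:178,c].max(1).tolist() for c in (230,320)],A.inv().apply(onplane([(276,170)],zt,K,T)[0]-d["tool_pos"]))
print(d["depth"][66,275],(np.linalg.inv(T)@[605,46,22,1])[2], d["depth"][225,275],(np.linalg.inv(T)@[510,46,zt,1])[2])
E
```

```text
[230 230 230 230 230 210  97  35  45  45  43  44  44  44  44  44  45  44  45  46  46  45  45  46  47  46  46  40  19  17]
[146 145 148 147 147 148 149 148 130  62  17  13  15  68 125 126 125 126 109  45   7   6   7   9   9   9]
[131 129 128 130 130 131 132 134 102  17  12  17  15  16  17  16  17  17  20  18  15  14  15  13  14  14  11  14  17  13  18  18  16  16  18  19  18  18  17  19  19  17  17  16  15  17  16  15  14
  15  15  17  19  18  18  18  19  17  17  18  20  20  18  20  12  55 111 133 134 134 136 140 141 139]
[ 247   56   58  107 5954]
((564.3273315429688, 43.22164535522461), (54.886253356933594, 98.33301544189453), 86.43318176269531)
(275.11670761670763, 204.66461916461915) spot in tool [ 35.2   0.1 -16.2]
190 212 338 [[ 41.7 -27.2 -16.2]
 [ 41.7  27.8 -16.2]]
220 214 336 [[ 28.1 -27.1 -16.2]
 [ 28.1  27.7 -16.2]]
235 215 335 [[ 21.  -27.1 -16.2]
 [ 21.1  27.6 -16.2]]
[[126, 125, 125, 124, 124, 124, 125, 123, 108, 46, 7, 5, 6, 7, 6, 9, 12, 14], [127, 125, 127, 130, 130, 130, 131, 131, 115, 50, 6, 6, 6, 7, 9, 10, 13, 11]] [ 50.4   0.5 -16.2]
279.91605 280.6289707655367 131.97041 132.36967855808467
```

```bash
python3 - <<'E'
from h import *
from bench import r
s=r.sense();togo(s,(564.6,43.2,60),(180,0,-3.57))
E
```

```text
turn/5deg [-0.    -0.001  0.182] shift after turn [ 83.6  -1.7 126.3]
```

>>> apply_moves(steps=[[0, 0, 0, 0, 0, 0, 0.18], [0, 25, -0.7, 0, 0, 0, 0], [0, 35, -1, 0, 0, 0, 0], [0, 23.6, 0, 10, 0, 0, 0], [0, 0, 0, 35, 0, 0, 0], [0, 0, 0, 40, 0, 0, 0], [0, 0, 0, 30, 0, 0, 0], [0, 0, 0, 11, 0, 0, 0]])

```text
time: 6.65
tool_pos: [561.6, 43.7, 56.2]
tcp_rot: [180.0, 0.4, -3.6]
ft_force: [-1.0, 0.6, -0.5]
finger_gap: 55.3
grip_force: 32.4
```

>>> apply_moves(steps=[[0, 0, 0, 0, 0, 0, 0], [0, 0, 0, 0, 0, 0, 0], [0, 0, 0, 0, 0, 0, 0], [0, 0, 0, 0, 0, 0, 0], [0, 0, 0, 0, 0, 0, 0], [0, 0, 0, 0, 0, 0, 0], [0, 0, 0, 0, 0, 0, 0], [0, 0, 0, 0, 0, 0, 0]])

```text
time: 7.45
tool_pos: [564.5, 43.7, 60.4]
tcp_rot: [-180.0, -0.0, -3.5]
ft_force: [0.6, 0.1, -1.8]
finger_gap: 55.6
grip_force: 32.4
```

```bash
python3 - <<'E'
from h import *
from bench import r
for i in range(3):
    s=r.sense();print(s["tool_pos"],s["ft_force"]);togo(s,(564.6,43.2,22),(180,0,-3.57))
E
```

```text
[564.47693148  43.65536363  60.35331894] [ 0.63174295  0.07379057 -1.79087124]
turn/5deg [-0.    -0.001  0.01 ] shift after turn [ 0.2  0.4 38.4]
[564.47693148  43.65536363  60.35331894] [ 0.63174295  0.07379057 -1.79087124]
turn/5deg [-0.    -0.001  0.01 ] shift after turn [ 0.2  0.4 38.4]
[564.47693148  43.65536363  60.35331894] [ 0.63174295  0.07379057 -1.79087124]
turn/5deg [-0.    -0.001  0.01 ] shift after turn [ 0.2  0.4 38.4]
```

>>> apply_moves(steps=[[0, 0.2, 0.4, 12, 0, 0, 0], [0, 0, 0, 14, 0, 0, 0], [0, 0, 0, 8, 0, 0, 0], [0, 0, 0, 2.5, 0, 0, 0], [0, 0, 0, 0, 0, 0, 0], [0, 0, 0, 0, 0, 0, 0], [0, 0, 0, 0, 0, 0, 0], [0, 0, 0, 0, 0, 0, 0]])

```text
time: 8.25
tool_pos: [564.9, 43.3, 24.0]
tcp_rot: [-180.0, -0.0, -3.5]
ft_force: [0.1, -0.3, -1.6]
finger_gap: 55.0
grip_force: 32.5
```

>>> apply_moves(steps=[[0, 0, 0, 0.4, 0, 0, 0], [0, 0, 0, 0.4, 0, 0, 0], [0, 0, 0, 0, 0, 0, 0], [0, 0, 0, 0, 0, 0, 0], [0, 0, 0, 0, 0, 0, 0], [0, 0, 0, 0, 0, 0, 0], [0, 0, 0, 0, 0, 0, 0], [0, 0, 0, 0, 0, 0, 0]])

```text
time: 9.05
tool_pos: [564.6, 43.2, 23.0]
tcp_rot: [-180.0, 0.0, -3.5]
ft_force: [-0.4, 0.1, -0.9]
finger_gap: 55.0
grip_force: 32.5
```

>>> apply_moves(steps=[[0, 0, 0, 0.4, 0, 0, 0], [0, 0, 0, 0.4, 0, 0, 0], [0, 0, 0, 0, 0, 0, 0], [0, 0, 0, 0, 0, 0, 0], [0, 0, 0, 0, 0, 0, 0], [0, 0, 0, 0, 0, 0, 0], [0, 0, 0, 0, 0, 0, 0], [0, 0, 0, 0, 0, 0, 0]])

```text
time: 9.85
tool_pos: [564.6, 43.2, 22.2]
tcp_rot: [-180.0, -0.0, -3.5]
ft_force: [-0.4, 0.3, -1.3]
finger_gap: 55.1
grip_force: 32.5
```

>>> apply_moves(steps=[[0, 0, 0, 0.3, 0, 0, 0], [0, 0, 0, 0.3, 0, 0, 0], [0, 0, 0, 0, 0, 0, 0], [0, 0, 0, 0, 0, 0, 0], [0, 0, 0, 0, 0, 0, 0], [0, 0, 0, 0, 0, 0, 0], [0, 0, 0, 0, 0, 0, 0], [0, 0, 0, 0, 0, 0, 0]])

```text
time: 10.65
tool_pos: [564.7, 43.3, 21.8]
tcp_rot: [-180.0, -0.0, -3.5]
ft_force: [-2.3, -0.2, 5.4]
finger_gap: 55.1
grip_force: 33.1
```

>>> apply_moves(steps=[[0.34, 0, 0, 0, 0, 0, 0], [0.4, 0, 0, 0, 0, 0, 0], [0.6, 0, 0, 0, 0, 0, 0], [0.8, 0, 0, 0, 0, 0, 0], [0.8, 0, 0, 0, 0, 0, 0], [0.8, 0, 0, -5, 0, 0, 0], [0.8, 0, 0, -15, 0, 0, 0], [0.8, 0, 0, -30, 0, 0, 0]])

```text
time: 11.45
tool_pos: [562.7, 43.3, 70.7]
tcp_rot: [180.0, 0.3, -3.5]
ft_force: [-0.1, -0.2, -0.0]
finger_gap: 76.9
grip_force: 0.0
```

>>> apply_moves(steps=[[0.8, -15, 0, -35, 0, 0, 0], [0.8, -15, 0, -40, 0, 0, 0], [0.8, -10, 0, -20, 0, 0, 0], [0.8, 0, 0, 0, 0, 0, 0], [0.8, 0, 0, 0, 0, 0, 0], [0.8, 0, 0, 0, 0, 0, 0], [0.8, 0, 0, 0, 0, 0, 0], [0.8, 0, 0, 0, 0, 0, 0]])

```text
time: 12.25
tool_pos: [524.2, 45.7, 165.3]
tcp_rot: [180.0, 0.1, -3.5]
ft_force: [-0.5, 0.1, 0.6]
finger_gap: 76.9
grip_force: 0.0
```

```bash
python3 - <<'E'
from h import *
from bench import r
s=r.sense();d=r.snapshot("wrist");cv2.imwrite("pics/w3.png",d["color"])
np.savez("w3.npz",K=d["mtx"],T=Twrist(s,d),depth=d["depth"],**{k:s[k] for k in("tool_pos","tcp_rot")});print(s["tool_pos"],s["tcp_rot"],s["time"])
e=r.snapshot("scene");cv2.imwrite("pics/scene3.png",e["color"])
E
```

```text
[524.17695131  45.69578434 165.31766465] [ 1.79993352e+02  1.29992549e-01 -3.52141729e+00] 12.25
```

View pics/w3.png

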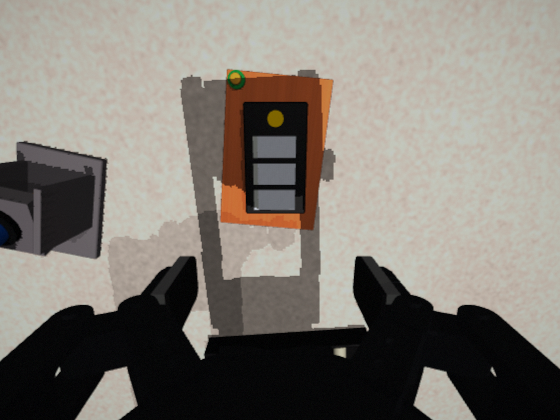

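The stack lies square on the plate at (245..307, 103..213), with the spot at (276,118). The stand is at the left edge.

```bash
python3 - <<'E'
from h import *
from bench import r
np.set_printoptions(precision=1,suppress=True)
d=np.load("w3.npz");im=cv2.imread("pics/w3.png");K,T=d["K"],d["T"]
ex=im[:,:,2].astype(int)-im[:,:,0]
m=((ex<25)&(im.max(2)<150)).astype(np.uint8);m[:95]=0;m[220:]=0;m[:,:240]=0;m[:,311:]=0
m=cv2.morphologyEx(m,cv2.MORPH_OPEN,np.ones((3,3)))
n,l,st,_=cv2.connectedComponentsWithStats(m);k=1+st[1:,4].argmax();print(st[k])
ys,xs=np.nonzero(l==k);w=onplane(np.c_[xs,ys],38,K,T)[:,:2];print(cv2.minAreaRect(w.astype(np.float32)))
m=(ex>60).astype(np.uint8);m[:105]=0;m[130:]=0;m[:,:260]=0;m[:,292:]=0;M=cv2.moments(m,True)
p=(M["m10"]/M["m00"],M["m01"]/M["m00"]);print(p,onplane(p,38,K,T)[0])
s=r.sense();togo(s,(510,275,225),(180,0,-15))
E
```

```text
[ 243  102   64  111 6552]
((564.350830078125, 43.41342544555664), (55.00776672363281, 97.53489685058594), 86.4891357421875)
(275.0, 118.20444444444445) [599.8  41.1  38. ]
turn/5deg [0.  0.  2.3] shift after turn [ -73.3 -217.8  -59.3]
```

>>> apply_moves(steps=[[0.8, 0, 0, -20, 0, 0, 0.6], [0.8, 0, 0, -25, 0, 0, 0.9], [0.8, 0, -10, -15, 0, 0, 0.8], [0.8, -12, -38, 0, 0, 0, 0], [0.8, -16, -45, 0, 0, 0, 0], [0.8, -16, -45, 0, 0, 0, 0], [0.8, -16, -45, 0, 0, 0, 0], [0.8, -13, -35, 0, 0, 0, 0]])

```text
time: 13.15
tool_pos: [509.3, 277.9, 226.2]
tcp_rot: [-180.0, 0.0, -15.0]
ft_force: [0.2, -1.2, -0.7]
finger_gap: 76.8
grip_force: 0.0
```

>>> apply_moves(steps=[[0.8, 0, 0, 0, 0, 0, 0], [0.8, 0, 0, 0, 0, 0, 0], [0.8, 0, 0, 0, 0, 0, 0], [0.8, 0, 0, 0, 0, 0, 0], [0.8, 0, 0, 0, 0, 0, 0], [0.8, 0, 0, 0, 0, 0, 0], [0.8, 0, 0, 0, 0, 0, 0], [0.8, 0, 0, 0, 0, 0, 0]])

```text
time: 13.95
tool_pos: [510.1, 275.1, 226.6]
tcp_rot: [-180.0, -0.0, -15.0]
ft_force: [-0.1, -0.2, -0.5]
finger_gap: 77.0
grip_force: 0.0
```

```bash
python3 - <<'E'
from h import *
from bench import r
s=r.sense();d=r.snapshot("wrist");cv2.imwrite("pics/w4.png",d["color"])
np.savez("w4.npz",K=d["mtx"],T=Twrist(s,d),depth=d["depth"],**{k:s[k] for k in("tool_pos","tcp_rot")});print(s["tool_pos"],s["tcp_rot"],s["time"])
E
```

```text
[510.12059721 275.11061336 226.64939454] [-1.79995380e+02 -2.65562328e-03 -1.50447758e+01] 13.95
```

View pics/w4.png

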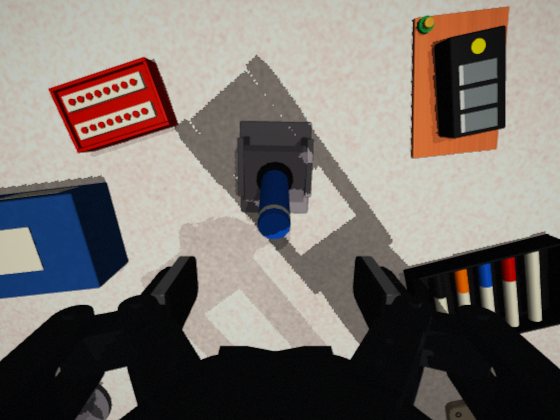

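The handle runs from the collar at (274,178) to the cap at (274,228), and the base's front edge is (240,121)-(313,123). I'll fit the handle's axis from the depth.

```bash
python3 - <<'E'
from h import *
from scipy.optimize import least_squares
np.set_printoptions(precision=2,suppress=True)
def pts(im,D,K,T,box):
    i=im.astype(int);m=(i[:,:,0]-i[:,:,2]>40)&(D>0);x0,y0,x1,y1=box
    k=np.zeros_like(m);k[y0:y1,x0:x1]=1;m=cv2.erode((m&k).astype(np.uint8),np.ones((3,3)))
    ys,xs=np.nonzero(m);z=D[ys,xs];P=np.c_[(xs-K[0,2])/K[0,0]*z,(ys-K[1,2])/K[1,1]*z,z]
    return P@T[:3,:3].T+T[:3,3]
d=np.load("w4.npz");A=pts(cv2.imread("pics/w4.png"),d["depth"],d["K"],d["T"],(250,160,300,245))
d=np.load("scene0.npz");B=pts(d["color"],d["depth"],d["mtx"],d["T"],(395,210,430,260))
def f(p,P,full=False):
    x,y,yaw,t=p;a=np.array([-np.sin(t)*np.cos(yaw),-np.sin(t)*np.sin(yaw),np.cos(t)])
    v=P-[x,y,78];h=v@a;q=np.linalg.norm(v-np.outer(h,a),axis=1)
    return (h,q) if full else np.where(h<75,q-13,np.minimum(0,13-q))
for n,P in(("wrist",A),("scene",B)):
    print(n,len(P),P.min(0),P.max(0))
    for tf in(1,0):
        g=(lambda p:f(np.r_[p,.35],P)) if tf else (lambda p:f(p,P))
        s=least_squares(g,[530,272,-.26]+([] if tf else [.35]),loss="soft_l1",x_scale=[1,1,.1]+([] if tf else [.1]))
        p=np.r_[s.x,.35] if tf else s.x;h,q=f(p,P,True);print(p,np.degrees(p[2]),"h max",np.percentile(h,[1,50,95,99]),"rms",np.sqrt(np.mean(s.fun**2)))
d=np.load("w4.npz");e=onplane([(240,121),(313,123)],8,d["K"],d["T"]);print("front edge",e,np.degrees(np.arctan2(*(e[0]-e[1])[1::-1]))-90)
E
```

```text
wrist 1346 [495.1  259.55  91.29] [538.89 288.21 156.52]
[530.16 269.81  -0.29   0.35] -16.487823983974376 h max [11.97 61.17 78.96 79.39] rms 0.24689493494464682
[530.03 269.86  -0.29   0.35] -16.475846252016108 h max [11.95 61.16 78.93 79.34] rms 0.2443748475224043
scene 137 [502.7  262.94  92.29] [539.92 284.36 155.88]
[530.27 269.78  -0.39   0.35] -22.40762072037842 h max [12.71 40.88 77.77 78.72] rms 1.2770850622793581
[529.58 271.02  -0.33   0.32] -19.15913298016822 h max [12.62 40.68 77.65 78.54] rms 1.2374635123817832
front edge [[594.09 294.64   8.  ]
 [569.91 213.26   8.  ]] -16.548209065586633
```

```bash
python3 - <<'E'
from h import *
from bench import r
S=np.array([530.1,269.8,78]);t,y=.35,np.radians(-16.5);a=np.array([-np.sin(t)*np.cos(y),-np.sin(t)*np.sin(y),np.cos(t)])
s=r.sense();togo(s,S+130*a,(180,-20.05,-16.5))
E
```

```text
turn/5deg [-0.051  4.01   0.289] shift after turn [-31.5  -0.6  16.7]
```

>>> apply_moves(steps=[[0.8, 0, 0, 0, -0.01, 0.802, 0.058], [0.8, 0, 0, 0, -0.01, 0.802, 0.058], [0.8, 0, 0, 0, -0.01, 0.802, 0.058], [0.8, 0, 0, 0, -0.01, 0.802, 0.058], [0.8, 0, 0, 0, -0.01, 0.802, 0.058], [0.8, -16, -0.3, 8, 0, 0, 0], [0.8, -15.5, -0.3, 8.7, 0, 0, 0], [0.8, 0, 0, 0, 0, 0, 0]])

```text
time: 14.8
tool_pos: [485.2, 282.6, 197.7]
tcp_rot: [179.8, -19.9, -16.4]
ft_force: [-0.3, -0.8, -0.9]
finger_gap: 76.8
grip_force: 0.0
```

>>> apply_moves(steps=[[0.8, 0, 0, 0, 0, 0, 0], [0.8, 0, 0, 0, 0, 0, 0], [0.8, 0, 0, 0, 0, 0, 0], [0.8, 0, 0, 0, 0, 0, 0], [0.8, 0, 0, 0, 0, 0, 0], [0.8, 0, 0, 0, 0, 0, 0], [0.8, 0, 0, 0, 0, 0, 0], [0.8, 0, 0, 0, 0, 0, 0]])

```text
time: 15.6
tool_pos: [487.3, 282.7, 200.1]
tcp_rot: [-180.0, -20.0, -16.5]
ft_force: [0.0, -0.1, 0.3]
finger_gap: 77.1
grip_force: 0.0
```

```bash
python3 - <<'E'
from h import *
from bench import r
S=np.array([530.1,269.8,78]);t,y=.35,np.radians(-16.5);a=np.array([-np.sin(t)*np.cos(y),-np.sin(t)*np.sin(y),np.cos(t)])
s=r.sense();print(s["tool_pos"],s["tcp_rot"],s["joint_pos"]);togo(s,S+26*a,(180,-20.05,-16.5))
E
```

```text
[487.31135437 282.68132041 200.09622302] [-179.99404789  -20.04923773  -16.48616382] [ 34.8437616   -8.6641821  106.89587664 -16.57571186  69.72150307
 145.46020341]
turn/5deg [-0.002  0.     0.003] shift after turn [1.00e-01 2.00e-01 1.04e+02]
```

>>> apply_moves(steps=[[0.8, 0, 0.2, 15, 0, 0, 0], [0.8, 0, 0, 25, 0, 0, 0], [0.8, 0, 0, 25, 0, 0, 0], [0.8, 0, 0, 22, 0, 0, 0], [0.8, 0, 0, 12, 0, 0, 0], [0.8, 0, 0, 5, 0, 0, 0], [0.8, 0, 0, 0, 0, 0, 0], [0.8, 0, 0, 0, 0, 0, 0]], squeeze=50)

```text
time: 16.4
tool_pos: [521.9, 272.8, 103.4]
tcp_rot: [-179.9, -20.1, -16.5]
ft_force: [-0.5, 0.4, 0.2]
finger_gap: 77.1
grip_force: 0.0
```

>>> apply_moves(steps=[[0, 0, 0, 0, 0, 0, 0], [-0.3, 0, 0, 0, 0, 0, 0], [-0.6, 0, 0, 0, 0, 0, 0], [-0.6, 0, 0, 0, 0, 0, 0], [-0.6, 0, 0, 0, 0, 0, 0], [-0.6, 0, 0, 0, 0, 0, 0], [-0.6, 0, 0, 0, 0, 0, 0], [-0.6, 0, 0, 0, 0, 0, 0]])

```text
time: 17.2
tool_pos: [521.7, 272.8, 103.1]
tcp_rot: [-179.9, -20.1, -16.5]
ft_force: [-3.1, 0.7, 5.2]
finger_gap: 25.2
grip_force: 48.8
```

>>> apply_moves(steps=[[-0.6, 0, 0, -5, 0, 0, 0], [-0.6, 0, 0, -12, 0, 0, 0], [-0.6, 0, 0, -20, 0, 0, 0], [-0.6, 0, 0, -25, 0, 0, 0], [-0.6, 0, 0, -25, 0, 0, 0], [-0.6, 0, 0, -15, 0, 0, 0], [-0.6, 0, 0, -3, 0, 0, 0], [-0.6, 0, 0, 0, 0, 0, 0]])

```text
time: 18.0
tool_pos: [486.9, 282.6, 201.0]
tcp_rot: [-180.0, -20.1, -16.5]
ft_force: [0.3, -0.8, -1.6]
finger_gap: 25.1
grip_force: 49.9
```

>>> apply_moves(steps=[[-0.6, 0, 0, 0, 0, 0, 0], [-0.6, 0, 0, 0, 0, 0, 0], [-0.6, 0, 0, -25, 0, -0.4, 0], [-0.6, 0, 0, -25, 0, -0.8, 0], [-0.6, 0, 0, -10, 0, -0.9, 0], [-0.6, 0, 0, 0, 0, -0.9, 0], [-0.6, 0, 0, 0, 0, -0.7, 0], [-0.6, 0, 0, 0, 0, -0.3, 0]])

```text
time: 18.8
tool_pos: [469.6, 287.1, 256.9]
tcp_rot: [179.9, 0.1, -16.6]
ft_force: [0.0, -1.2, -1.9]
finger_gap: 24.7
grip_force: 49.9
```

```bash
python3 - <<'E'
from h import *
from bench import r
s=r.sense();print(s["tool_pos"],s["tcp_rot"],s["joint_pos"],s["ft_force"],s["finger_gap"]);togo(s,(600.2,41.1,160),(180,0,-16.5))
E
```

```text
[469.56835608 287.14569843 256.93340112] [ 1.79939216e+02  1.07278697e-01 -1.65732180e+01] [ 2.60900616e+01 -6.50590111e-01  9.10486961e+01  2.80040780e-02
  8.97219742e+01  1.32663057e+02] [ 0.01766264 -1.2147773  -1.94073691] 24.732650102243433
turn/5deg [ 0.012  0.021 -0.015] shift after turn [195.1 198.8  96.9]
```

>>> apply_moves(steps=[[-0.6, 12, 12, 0, 0, 0, 0], [-0.6, 25, 25, 0, 0, 0, 0], [-0.6, 30, 31, 0, 0, 0, 0], [-0.6, 32, 33, 0, 0, 0, 0], [-0.6, 32, 33, 0, 0, 0, 0], [-0.6, 30, 31, 0, 0, 0, 0], [-0.6, 22, 22, 15, 0, 0, 0], [-0.6, 12, 12, 20, 0, 0, 0]])

```text
time: 19.6
tool_pos: [601.0, 38.8, 223.1]
tcp_rot: [180.0, -0.2, -16.6]
ft_force: [0.0, 0.9, -1.9]
finger_gap: 25.0
grip_force: 49.9
```

>>> apply_moves(steps=[[-0.6, 0, 0, 20, 0, 0, 0], [-0.6, 0, 0, 20, 0, 0, 0], [-0.6, 0, 0, 10, 0, 0, 0], [-0.6, 0, 0, 3, 0, 0, 0], [-0.6, 0, 0, 0, 0, 0, 0], [-0.6, 0, 0, 0, 0, 0, 0], [-0.6, 0, 0, 0, 0, 0, 0], [-0.6, 0, 0, 0, 0, 0, 0]])

```text
time: 20.4
tool_pos: [600.1, 41.8, 171.2]
tcp_rot: [-180.0, -0.1, -16.5]
ft_force: [-1.2, -0.4, -2.4]
finger_gap: 25.0
grip_force: 49.9
```

```bash
python3 - <<'E'
from h import *
from bench import r
s=r.sense();print(s["tool_pos"],s["tcp_rot"],s["finger_gap"],s["ft_force"],s["time"])
for n in("wrist","side","scene"):
    d=r.snapshot(n);T=Twrist(s,d) if n=="wrist" else d["T"];np.savez(f"v5{n}.npz",color=d["color"],depth=d["depth"],K=d["mtx"],T=T)
    p=np.linalg.inv(T)@np.r_[s["tool_pos"]-[0,0,80],1];q=d["mtx"]@p[:3];print(n,q[:2]/q[2],p[2]);
    u,v=(q[:2]/q[2]).astype(int)
    c=d["color"][max(0,v-50):v+30,max(0,u-34):u+34];c=cv2.resize(c,(260,int(260*c.shape[0]/c.shape[1])),interpolation=cv2.INTER_CUBIC);cv2.imwrite(f"pics/v5{n}.png",c);print(u,v,c.shape)
ims=[cv2.imread(f"pics/v5{n}.png") for n in("wrist","side","scene")];h=max(i.shape[0] for i in ims)
cv2.imwrite("pics/v5.png",np.hstack([cv2.copyMakeBorder(i,0,h-i.shape[0],0,0,0) for i in ims]))
E
```

```text
[600.09419136  41.81216212 171.22125616] [-1.79971042e+02 -1.44564693e-01 -1.64752279e+01] 24.953977530181106 [-1.24576078 -0.35731457 -2.43099717] 20.4
wrist [274.81999804 218.41947223] 232.883114848603
274 218 (305, 260, 3)
side [276.28773027 194.3267537 ] 1516.2028344882174
276 194 (305, 260, 3)
scene [312.84624363 234.43200699] 1027.9847654047646
312 234 (305, 260, 3)
```

View pics/v5.png

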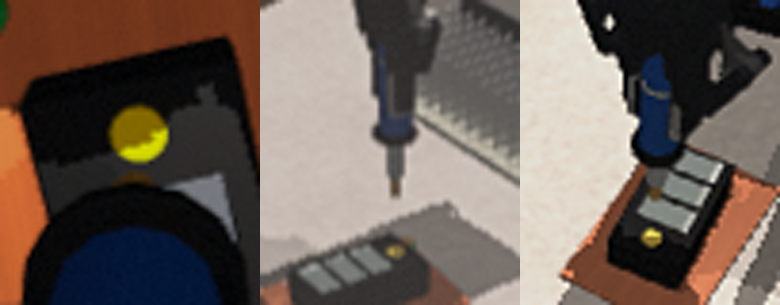

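In the side crop the tip is at (397,195) and the spot at (397,251). In the wrist crop the spot is at (139,135) and the tip at (137,182). In the scene crop the spot is at (652,237) and the tip at (655,195). I'll compare spot and tip within each camera.

```bash
python3 - <<'E'
from h import *
np.set_printoptions(precision=1,suppress=True)
s=260/68
for n,u,v,sp,tp in(("wrist",274,218,(139,135),(137,182)),("side",276,194,(137,251),(137,195)),("scene",312,234,(132,237),(135,195))):
    d=np.load(f"v5{n}.npz");g=lambda p:np.array([u-34,v-50])+(np.array(p)+.5)/s-.5
    print(n,"spot",onplane(g(sp),38,d["K"],d["T"])[0],"tip",onplane(g(tp),90.5,d["K"],d["T"])[0],"tip81-ish px",g(tp),g(sp))
# handle axis by depth, wrist view unsuitable; use side+scene blue pixels
E
```

```text
wrist spot [599.3  41.   38. ] tip [602.2  40.7  90.5] tip81-ish px [275.5 215.2] [276.  202.9]
side spot [602.3  39.2  38. ] tip [602.5  39.2  90.5] tip81-ish px [277.5 194.6] [277.5 209.3]
scene spot [598.6  41.4  38. ] tip [600.1  42.1  90.5] tip81-ish px [312.9 234.6] [312.2 245.6]
```

>>> apply_moves(steps=[[-0.6, -0.8, 0.8, 10, 0, 0, 0], [-0.6, 0, 0, 16, 0, 0, 0], [-0.6, 0, 0, 14, 0, 0, 0], [-0.6, 0, 0, 7, 0, 0, 0], [-0.6, 0, 0, 2, 0, 0, 0], [-0.6, 0, 0, 0, 0, 0, 0], [-0.6, 0, 0, 0, 0, 0, 0], [-0.6, 0, 0, 0, 0, 0, 0]])

```text
time: 21.35
tool_pos: [599.2, 41.2, 122.0]
tcp_rot: [-180.0, -0.1, -16.5]
ft_force: [-0.1, -1.1, -1.5]
finger_gap: 24.7
grip_force: 49.9
```

>>> apply_moves(steps=[[-0.6, 0, 0, 0, 0, 0, 0], [-0.6, 0, 0, 0, 0, 0, 0], [-0.6, 0, 0, 0, 0, 0, 0], [-0.6, 0, 0, 0, 0, 0, 0], [-0.6, 0, 0, 0, 0, 0, 0], [-0.6, 0, 0, 0, 0, 0, 0], [-0.6, 0, 0, 0, 0, 0, 0], [-0.6, 0, 0, 0, 0, 0, 0]])

```text
time: 22.15
tool_pos: [598.6, 41.2, 121.1]
tcp_rot: [-180.0, -0.0, -16.5]
ft_force: [-0.3, -0.9, -1.4]
finger_gap: 25.3
grip_force: 49.9
```

>>> apply_moves(steps=[[-0.6, 0, 0, 1, 0, 0, 0], [-0.6, 0, 0, 1, 0, 0, 0], [-0.6, 0, 0, 1, 0, 0, 0], [-0.6, 0, 0, 1, 0, 0, 0], [-0.6, 0, 0, 0, 0, 0, 0], [-0.6, 0, 0, 0, 0, 0, 0], [-0.6, 0, 0, 0, 0, 0, 0], [-0.6, 0, 0, 0, 0, 0, 0]])

```text
time: 22.95
tool_pos: [598.7, 41.2, 117.3]
tcp_rot: [-180.0, -0.1, -16.5]
ft_force: [-0.4, 0.4, 0.4]
finger_gap: 24.9
grip_force: 49.9
```

>>> apply_moves(steps=[[-0.6, 0.5, 0, 1, 0, 0, 0], [-0.6, 0, 0, 1, 0, 0, 0], [-0.6, 0, 0, 1, 0, 0, 0], [-0.6, 0, 0, 0.5, 0, 0, 0], [-0.6, 0, 0, 0, 0, 0, 0], [-0.6, 0, 0, 0, 0, 0, 0], [-0.6, 0, 0, 0, 0, 0, 0], [-0.6, 0, 0, 0, 0, 0, 0]])

```text
time: 23.75
tool_pos: [599.1, 41.0, 113.7]
tcp_rot: [-180.0, -0.1, -16.5]
ft_force: [-1.7, 1.6, 2.3]
finger_gap: 25.1
grip_force: 49.9
```

```bash
python3 - <<'E'
from h import *
from bench import r
F=[];Z=[]
for i in range(6):
    d=r.snapshot("side" if i%2 else "scene");s=r.sense();F.append(s["ft_force"]);Z.append(s["tool_pos"])
    cv2.imwrite(f"pics/v6_{i%2}.png",d["color"])
print(np.mean(F,0),np.std(F,0),np.mean(Z,0),s["time"],s["tcp_rot"])
a=cv2.imread("pics/v6_1.png")[150:230,236:316];b=cv2.imread("pics/v6_0.png")[190:270,272:352]
cv2.imwrite("pics/v6.png",cv2.resize(np.hstack([a,b]),(800,400),interpolation=cv2.INTER_CUBIC))
E
```

```text
[-1.83073269  0.41221745  1.49870013] [0.51580795 0.36044225 0.23640883] [599.0777227   41.07366299 113.67047075] 24.05 [-1.79993302e+02 -4.80561991e-02 -1.64824197e+01]
```

View pics/v6.png

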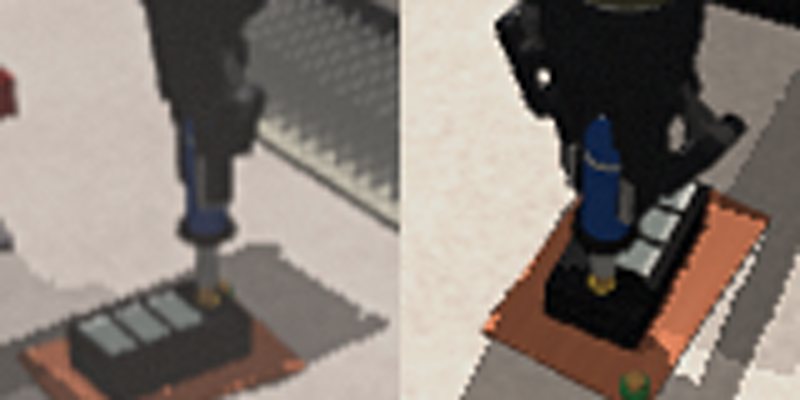

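Both views show the brass tip on the yellow spot with the probe upright. The net push is about 3 N, close to half way in, so I'm handing in.

```bash
python3 -c "
from bench import r
print(r.hand_in())"
```

```text
the job is handed in; nothing more can be done
None
```

The spotted carrier is stacked square on the plain one, and the probe is held upright with its tip on the yellow spot at about 3 N, roughly half way in; the job is handed in, but no verdict came back.

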